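# Hold the drill's oil reservoir cap at its vent position

### The arm

A 6-joint arm with a two-finger parallel gripper is mounted at the origin on the work surface. World frame = base frame: x ahead of the robot, y to its left, z up, the work surface at z = 0. Lengths are in m, angles in degrees, forces in N, time in s.
With the tool pointing down it reaches from about 0.25 to 0.725 m from the base axis. Payload 9.7 kg.
Tool frame: the origin (TCP) lies between the finger pads; the fingertips stand 19 mm ahead of it and the grasp point (between the pads) is the TCP; z points along the fingers, y is the line along which they close (so a half turn about z gives the same grasp; the last joint's range is limited). The gripper opens to 85 mm and grips with 20 to 120 N. Pads are 22 mm wide; open, the fingers measure 114 mm over their backs; the gripper's body (76 mm by 85 mm) begins 54 mm behind the grasp point. The pads swing forward as they close: fully open they stand 13 mm farther back than shut.
Start: joints at [-71.562, 4.979, 10.078, 95.1, 0, 90], TCP at [0.174, -0.522, 0.229] pointing down, gripper open.
Joint ranges: [-179.16, 179.16], [-48.56, 103.87], [-65.8, 70.77], [-126.05, 130.52], [-82.76, 87.17], [-180, 180]. Speed limits (degrees/s): [127.2, 127.2, 147.25, 180, 180, 180].

### API

Orientations are given as [roll, pitch, yaw] about the fixed x, y, z axes, in that order (R = Rz(yaw) Ry(pitch) Rx(roll)).
In Python, from workcell import telemetry, camera, calibration, workorder gives the robot as it stands.
- The arm moves only by the tool play_rows, never from a script. Its argument "increments" is a list of rows, each a list of 3 entries, a list of its own where there are three numbers: the shift along the tool's x, y, z in mm, then the turn, a rotation vector about the tool's x, y, z in degrees, then the closure, from 0 (fully open) to 1 (shut). In form: [[[x, y, z], [ax, ay, az], jaw], ...]. A call has 1 to 20 rows; each row is the pose to reach, as a shift and turn from the pose commanded when the call began, along the tool's axes at that moment; what a row does not reach only later rows make up. A row lasts 1/10 s, in which the tool goes at most 50 mm and 8.59 degrees, less where a joint would pass 70% of its speed; a pose out of reach is approached as far as the arm can. A call with a gripper value outside its range is refused whole. The fingers move at their own pace and stop on an object; "grip_force" is the grip in N (left out, the last holds). Time passes only in rows, so rows that repeat a pose let the fingers close. It gives the time, the measured TCP pose, the force, the opening and the grip force at its end, in the units of the state.
- telemetry.get_obs(): the state, without advancing time (a new reading comes with each control period).
- camera(name): name is "scene" or "top" or "wrist"; returns (picture, depth): 420x560x3 uint8, red, green, blue; 420x560 float32, m along the optical axis (not along the pixel's ray), 0 where there is no reading.
- calibration(name): a dict with "vertical_fov" (degrees; the focal length in pixels is half the picture's height over the tangent of half this angle, whatever the lens; pixels are square), "cx", "cy" (the principal point, pixels), "rvec" (rotation vector, rad) and "tvec" (3), from world to camera coordinates, as OpenCV has them; the wrist camera has in their place "hand_eye" (4x4, takes a point from camera to tool coordinates, whose origin is the TCP and whose axes are the flange's). Camera axes: x right, y down, z forward; pixel columns grow to the right and rows downward; lengths in m; the calibration is good to about 2 mm. A picture is of the moment at which its call begins: read the wrist's pose just before it. calibration takes no time and is no camera call.
- workorder.job_done(): hands the job in; it is judged then, once.
The state is a dict: "time": time; "q": joint angles; "qd": joint speeds; "joint_efforts": joint torques, N m; "ee_pos": TCP position; "tcp_rot": TCP orientation; "wrist_force": force on the tool from outside, world axes, zero at the start; "torque": the same for the moment, N m; "opening": finger opening in m; "grasp_force": force on a finger pad.
Only numpy, scipy, OpenCV 4.12 (cv2) and the standard library are available. Lean on these libraries where they do the work, as an engineer would, in place of code of your own. Each camera call takes 0.05 s, during which the arm holds its last target. There are 200 camera calls.

### The job

Take the black bayonet cap out of the drip cup, put it into the filler neck of the oil reservoir with its lugs down through the two slots, and twist it clockwise only half way to its lock, an eighth of a turn, never on to the click near a quarter turn. A spring turns the cap back, so finish while still gripping it and holding it there, seated flat on the neck. Leave the other things on the bench where they are.

Things in the scene. Friction and masses are not known exactly. Their poses are not given: they have to be found in the camera images.
- cap_grip (a point): Loose black bayonet cap, 160 g; point: centre of its aluminium grip bar, 56 mm long (cap x), 16 thick (y; pinch here), 34 tall (z up). Under the bar a disc, radius 41, 8 thick: upper face 17 and underside 25 mm below this point. Under the disc a plug, radius 20, narrowing to 10 over its last 15 mm, ends 30 mm below the underside. A half turn looks and works the same.
- cap_lugs (a point): On the cap's axis, 35.5 mm below the bar's centre, level with its two lugs. They stick out of the plug under the two ends of the bar (cap +x and -x), 10 mm wide, reaching 31.5 mm from the axis, 7 to 14 mm below the disc's underside. Axes as the cap.
- cup_rim (a point): Centre of the mouth of the fixed steel drip cup, outer radius 40 mm, 45 mm high, on the bench. At first the cap hangs upright in it, disc on its rim, bar at any angle.
- neck (a point): Centre of the mouth of the fixed aluminium filler neck, outer radius 42 mm, rim 115 mm above the bench and 45 above the 150 x 150 mm off-white reservoir; z up. A flange 5 mm thick at the rim leaves a hole of radius 23 with two slots 17 mm wide at +x and -x of this frame; two ribs outside the neck mark the same line.
- seat (a point): Where the bar's centre is when the cap is seated: 25 mm above the neck's mouth, axes as the neck. It drops in by its own weight, bar in line with the slots, 3 mm play all round, disc flat on the rim. Then it turns clockwise only, seen from above; half way is the bar 0.79 rad (45 deg) from the x axis; sprung balls resist from about 0.45 rad past that and click near 1.5 rad.
- shutter (a joint): Sprung vent shutter inside the neck, pushed round by the lugs: reads 0 rad at rest, grows as the cap turns clockwise. The lugs meet it after about 0.12 rad of cap turn, so it reads about 0.67 at half way and about 1.4 at the lock click. Its spring (0.18 N m per rad) turns a released cap back.
- wrench: Bystander: steel wrench lying beyond the work, about 0.2 m long. Leave alone.
- oil: Bystander: white oil bottle, 56 mm diameter, 150 mm tall, origin at the centre of its base. Leave alone.
- pad: Bystander: black rubber clamp pad with a steel stud, 72 mm diameter, 45 mm tall, origin at the centre of its base. Leave alone.
- stop: Bystander: dark steel stop block, 50 x 70 mm, 50 mm tall, origin at the centre of its base. Leave alone.

How it is judged:
By the outcome, as a careful person would: the job done as asked, in the order asked, and still so for the second after the job is handed in, while the arm keeps its last pose, push and grip.
It also fails if it takes over 45 s, if anything falls off the work surface, if the arm or the gripper's body presses on something with over 40 N, if the wrist force passes 120 N, or if a joint passes its speed limit or range.

## Working session

There is one attempt and no reset: what is moved stays moved. The work goes in short steps, Python scripts to look and compute and a tool call to move; the robot and the scene stay as the last step left them, time stands still between calls to the robot, and variables do not carry over. Pictures are saved under pics/ and viewed, at most 10 in all, crops included, and the job is handed in when it is done.

Besides the shell and the picture viewer there is one more tool, called in YAML: its name, and indented under it one key for each argument. play_rows: Moves the arm, as the interface text tells. Its arguments: {"type":"object","properties":{"increments":{"type":"array"},"grip_force":{"type":"number"}},"required":["increments"]}

```bash
mkdir -p pics; ls; python3 - <<'E'
from workcell import telemetry, camera, calibration
import cv2, numpy as np
print(telemetry.get_obs())
for n in ("top","scene"):
    c=calibration(n); print(n,c)
    im,d=camera(n); np.savez(f"{n}0.npz",im=im,d=d); cv2.imwrite(f"pics/{n}0.png",im[:,:,::-1])
print(calibration("wrist"))
E
```

```text
pics
{'time': 0.0, 'q': array([-7.15616139e+01,  5.01221719e+00,  1.00337078e+01,  9.50981204e+01,
        1.20243259e-03,  8.99988526e+01]), 'qd': array([-0.02647815, -0.07881342, -0.0205059 ,  0.04748703, -0.06481599,
       -0.00237719]), 'joint_efforts': array([-4.04311795e-04, -5.20390284e+01,  4.64799392e+01,  1.63260510e-02,
       -1.04722099e-04,  2.57082070e-05]), 'ee_pos': array([ 0.17389105, -0.52154976,  0.22796566]), 'tcp_rot': array([-1.79923370e+02, -1.20396609e-03,  1.84395319e+01]), 'wrist_force': array([-0.15327453, -0.38372232,  0.23770631]), 'torque': array([-0.01770985,  0.00434529,  0.00368156]), 'grasp_force': 0.0, 'opening': 0.08529576374649259}
top {'vertical_fov': 42.628818213472876, 'cx': 274.15195573507714, 'cy': 212.33826578709153, 'rvec': array([ 2.11549077, -2.1742321 ,  0.17224304]), 'tvec': array([0.01313192, 0.64175218, 1.40832697])}
scene {'vertical_fov': 57.912175869740516, 'cx': 278.43647986382615, 'cy': 203.42026687904627, 'rvec': array([ 1.74653948,  1.7905959 , -0.71043152]), 'tvec': array([ 0.00687003, -0.38789139,  1.43641998])}
{'vertical_fov': 70.64153594734718, 'cx': 277.3098717658034, 'cy': 213.1124239089732, 'hand_eye': array([[-4.82321852e-04, -9.62995079e-01, -2.69518544e-01,
         6.79031787e-02],
       [ 9.99999847e-01, -3.91396536e-04, -3.91100510e-04,
        -6.00414207e-04],
       [ 2.71139242e-04, -2.69518691e-01,  9.62995120e-01,
        -1.43926661e-01],
       [ 0.00000000e+00,  0.00000000e+00,  0.00000000e+00,
         1.00000000e+00]])}
```

View pics/top0.png

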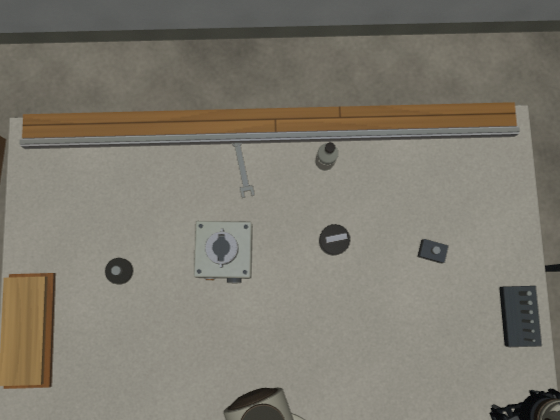

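View pics/scene0.png

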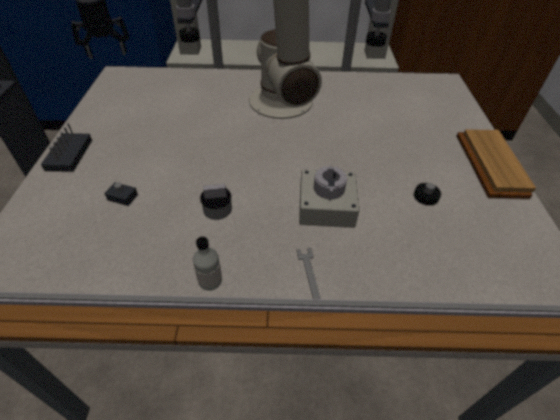

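The top view shows the reservoir neck near (221,247) and the cap in its cup near (335,239), with a bright bar at (337,238). The wrench, bottle, pad (119,271) and stop (433,250) are all clear of the path.

```bash
cat > h.py <<'E'
import numpy as np, cv2
from scipy.spatial.transform import Rotation as R
from workcell import telemetry, camera, calibration
def cam(n, obs=None):
    c=calibration(n); f=210/np.tan(np.radians(c["vertical_fov"])/2)
    if n=="wrist":
        T=np.eye(4); T[:3,:3]=R.from_euler("xyz",obs["tcp_rot"],degrees=True).as_matrix(); T[:3,3]=obs["ee_pos"]
        M=T@c["hand_eye"]
    else:
        r=R.from_rotvec(c["rvec"]).as_matrix(); M=np.eye(4); M[:3,:3]=r.T; M[:3,3]=-r.T@c["tvec"]
    return f,c["cx"],c["cy"],M
def plane(C,uv,z):
    f,cx,cy,M=C; uv=np.atleast_2d(uv).astype(float)
    d=np.c_[(uv[:,0]-cx)/f,(uv[:,1]-cy)/f,np.ones(len(uv))]@M[:3,:3].T; o=M[:3,3]
    return o+d*((z-o[2])/d[:,2])[:,None]
def cloud(C,dep):
    f,cx,cy,M=C; v,u=np.indices(dep.shape)
    P=np.stack([(u-cx)/f*dep,(v-cy)/f*dep,dep],-1); return P@M[:3,:3].T+M[:3,3]
E
python3 - <<'E'
from h import *
z=np.load("top0.npz"); im=z["im"]; C=cam("top"); P=cloud(C,z["d"])
g=im.min(2)
for (u,v,h) in [(337,238,.087),(335,240,.0),(221,247,.115),(119,271,0.04),(327,150,.1)]: print(u,v,plane(C,(u,v),h),P[v,u])
m=np.zeros(g.shape,np.uint8); m[222:256,318:352]=(g[222:256,318:352]>110)
n,l,s,ce=cv2.connectedComponentsWithStats(m); print(s)
dk=np.zeros_like(m); dk[222:260,315:355]=(g[222:260,315:355]<70); 
c,_=cv2.findContours(dk,cv2.RETR_EXTERNAL,cv2.CHAIN_APPROX_NONE); c=max(c,key=cv2.contourArea)
print(cv2.minEnclosingCircle(c), plane(C,cv2.minEnclosingCircle(c)[0],.049))
cv2.imwrite("pics/crop.png",cv2.resize(im[200:290,190:370,::-1],None,fx=4,fy=4,interpolation=cv2.INTER_CUBIC))
E
```

```text
337 238 [[ 0.56361542 -0.16676508  0.087     ]] [ 0.5633589  -0.16645164  0.08950112]
335 240 [[ 0.56710975 -0.17185162  0.        ]] [ 0.558825   -0.16168278  0.08375276]
221 247 [[0.5457272  0.13455816 0.115     ]] [0.5492668  0.13808558 0.07637482]
119 271 [[0.49569781 0.41498464 0.04      ]] [0.49533753 0.41305878 0.04687708]
327 150 [[ 0.79806074 -0.14924026  0.1       ]] [ 0.78520936 -0.14386415  0.14720815]
[[     0      0    560    420 234728]
 [   318    222     34     34    357]
 [   326    234     21      9    115]]
((333.7954406738281, 239.19317626953125), 15.536337852478027) [[ 0.56452739 -0.16276025  0.049     ]]
```

View pics/crop.png

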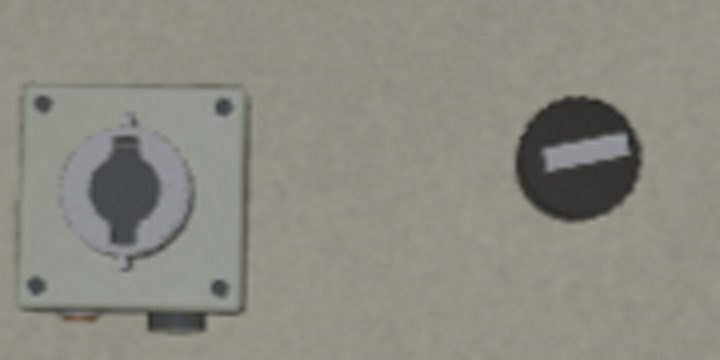

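The crop shows the slots nearly vertical in the image, close to world x, around crop (123,192). The bar runs from about (543,160) to (629,143), which is a yaw of roughly 101°. I'll go over the cap and turn towards that.

play_rows:
  increments:
    - [[120,-54,0],[0,0,-20],0]
    - [[300,-135,0],[0,0,-50],0]
    - [[484,-217,0],[0,0,-82],0]
    - [[484,-217,0],[0,0,-82],0]
    - [[484,-217,0],[0,0,-82],0]
    - [[484,-217,0],[0,0,-82],0]
    - [[484,-217,0],[0,0,-82],0]
    - [[484,-217,0],[0,0,-82],0]
    - [[484,-217,0],[0,0,-82],0]
    - [[484,-217,0],[0,0,-82],0]
    - [[484,-217,0],[0,0,-82],0]
    - [[484,-217,0],[0,0,-82],0]
    - [[484,-217,0],[0,0,-82],0]
    - [[484,-217,0],[0,0,-82],0]
    - [[484,-217,0],[0,0,-82],0]

```text
time: 1.6
ee_pos: [0.5638, -0.1637, 0.2289]
tcp_rot: [180.0, 0.0, 100.4]
wrist_force: [-0.9, -0.2, 0.6]
opening: 0.0851
grasp_force: 0.0
```

```bash
python3 - <<'E'
from h import *
o=telemetry.get_obs(); im,d=camera("wrist")
print(o["time"],o["q"].round(1),o["ee_pos"],o["tcp_rot"],o["qd"].round(2))
np.savez("w1.npz",im=im,d=d,ee_pos=o["ee_pos"],tcp_rot=o["tcp_rot"]); cv2.imwrite("pics/w1.png",im[:,:,::-1])
E
```

```text
1.6 [-16.2  10.2  15.9  95.7  -0.   63.5] [ 0.56383956 -0.16370326  0.22894199] [1.79989638e+02 1.07635020e-02 1.00354059e+02] [-0.16 -0.08  0.12 -0.04  0.04 -0.03]
```

View pics/w1.png

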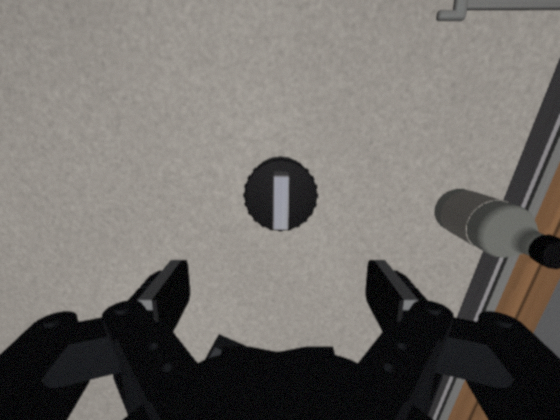

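The wrist view shows the cap disc at about (281,193) with its bar upright in the picture, (274–288, 173–230), midway across between the fingers.

```bash
python3 - <<'E'
from h import *
z=np.load("w1.npz"); C=cam("wrist",z); im=z["im"]; 
m=np.zeros(im.shape[:2],np.uint8); m[170:235,262:302]=im[170:235,262:302].min(2)>85
n,l,s,ce=cv2.connectedComponentsWithStats(m); print(s[1:],ce[1:])
mm=np.zeros_like(m); mm[150:240,235:325]=im[150:240,235:325].max(2)<70
k=1+np.argmax([s[i][4] if abs(ce[i][0]-281)<6 and s[i][3]<62 else 0 for i in range(1,n)])
c=cv2.findContours((l==k).astype(np.uint8),0,1)[0][0]; r=cv2.minAreaRect(c); b=cv2.boxPoints(r)
W=plane(C,b,.087); print(b,W.round(4)); print("centre",W.mean(0))
e=[W[1]-W[0],W[2]-W[1]]; e.sort(key=np.linalg.norm); print([np.linalg.norm(x) for x in e],"yaw",np.degrees(np.arctan2(e[1][1],e[1][0])))
mm|=(l==k).astype(np.uint8)
c=max(cv2.findContours(mm,0,1)[0],key=cv2.contourArea); q=cv2.minEnclosingCircle(c); print("disc",q,plane(C,q[0],.053))
P=cloud(C,z["d"]); print("bar z",P[l==k][:,2].mean(), P[l==k].mean(0))
E
```

```text
[[ 262  175   40   60 1102]] [[280.87568058 208.74682396]]
[[262. 175.]
 [301. 175.]
 [301. 234.]
 [262. 234.]] [[ 0.544  -0.1398  0.087 ]
 [ 0.5811 -0.133   0.087 ]
 [ 0.5932 -0.1922  0.087 ]
 [ 0.554  -0.1994  0.087 ]]
centre [ 0.56803939 -0.16608052  0.087     ]
[np.float64(0.03770469086054673), np.float64(0.060435113778234975)] yaw -78.44004461717145
disc ((281.5, 197.7763214111328), 41.138946533203125) [[ 0.56849096 -0.16596624  0.053     ]]
bar z 0.06902085221468034 [ 0.56958875 -0.17611486  0.06902085]
```

```bash
python3 - <<'E'
from h import *
z=np.load("w1.npz"); C=cam("wrist",z); im=z["im"]; P=cloud(C,z["d"])
w=np.zeros(im.shape[:2],bool); w[165:238,266:297]=1
m=(w&(im.min(2)>85)&(P[...,2]>.07)).astype(np.uint8)
c=max(cv2.findContours(m,0,1)[0],key=cv2.contourArea); r=cv2.minAreaRect(c); b=cv2.boxPoints(r)
W=plane(C,b,.087); print(b,"centre",W.mean(0))
e=[W[1]-W[0],W[2]-W[1]]; e.sort(key=np.linalg.norm); print([np.linalg.norm(x) for x in e],"yaw",np.degrees(np.arctan2(e[1][1],e[1][0])))
p=P[m>0]; print("z",np.median(p[:,2]),p.mean(0))
T=R.from_euler("xyz",z["tcp_rot"],degrees=True).as_matrix(); print("tool",T.T@(W.mean(0)-[0,0,.011]-z["ee_pos"])*1e3)
E
```

```text
[[273. 175.]
 [288. 175.]
 [288. 229.]
 [273. 229.]] centre [ 0.56657083 -0.16361108  0.087     ]
[np.float64(0.01450179843197339), np.float64(0.055038180504939894)] yaw -79.1168770202176
z 0.08573080217887386 [ 0.566451   -0.16331754  0.08735336]
tool [ -0.37148126   2.67569702 152.94255348]
```

The bar measures about 15 x 55 mm at z 0.087, which fits the given sizes. I'll go down and grip.

play_rows:
  increments:
    - [[-0.4,2.7,40],[0,0,-0.5],0]
    - [[-0.4,2.7,85],[0,0,-0.5],0]
    - [[-0.4,2.7,120],[0,0,-0.5],0]
    - [[-0.4,2.7,140],[0,0,-0.5],0]
    - [[-0.4,2.7,152],[0,0,-0.5],0]
    - [[-0.4,2.7,152],[0,0,-0.5],0.4]
    - [[-0.4,2.7,152],[0,0,-0.5],1]
    - [[-0.4,2.7,152],[0,0,-0.5],1]
    - [[-0.4,2.7,152],[0,0,-0.5],1]
    - [[-0.4,2.7,152],[0,0,-0.5],1]
    - [[-0.4,2.7,152],[0,0,-0.5],1]
    - [[-0.4,2.7,152],[0,0,-0.5],1]
  grip_force: 70

```text
time: 2.85
ee_pos: [0.5678, -0.1629, 0.078]
tcp_rot: [179.9, 0.1, 100.9]
wrist_force: [-0.8, -0.4, 5.2]
opening: 0.0131
grasp_force: 69.0
```

play_rows:
  increments:
    - [[0,0,-12],[0,0,0],1]
    - [[0,0,-40],[0,0,0],1]
    - [[0,0,-80],[0,0,0],1]
    - [[0,0,-120],[0,0,0],1]
    - [[0,0,-160],[0,0,0],1]
    - [[10,5,-173],[0,0,-3],1]
    - [[30,14,-173],[0,0,-9],1]
    - [[60,29,-173],[0,0,-17],1]
    - [[95,46,-173],[0,0,-25],1]
    - [[130,63,-173],[0,0,-33],1]
    - [[165,80,-173],[0,0,-41],1]
    - [[200,96,-173],[0,0,-49],1]
    - [[230,111,-173],[0,0,-57],1]
    - [[255,123,-173],[0,0,-65],1]
    - [[270,130,-173],[0,0,-73],1]
    - [[278,134,-173],[0,0,-79],1]
    - [[278,134,-173],[0,0,-79],1]
    - [[278,134,-173],[0,0,-79],1]

```text
time: 4.65
ee_pos: [0.6459, 0.1355, 0.2498]
tcp_rot: [-180.0, -0.0, 179.8]
wrist_force: [-0.3, 0.5, -2.0]
opening: 0.0134
grasp_force: 68.7
```

```bash
python3 - <<'E'
from h import *
o=telemetry.get_obs(); im,d=camera("wrist")
print(o["time"],o["q"].round(1),o["ee_pos"],o["tcp_rot"],o["qd"].round(2),o["wrist_force"])
np.savez("w2.npz",im=im,d=d,ee_pos=o["ee_pos"],tcp_rot=o["tcp_rot"]); cv2.imwrite("pics/w2.png",im[:,:,::-1])
im,d=camera("scene"); np.savez("s2.npz",im=im,d=d)
E
```

```text
4.65 [ 11.9  22.   32.7 100.8  -0.   12.1] [0.64588047 0.13547262 0.24981959] [-1.79987165e+02 -1.60111078e-02  1.79770929e+02] [-0.69 -0.48 -0.49 -0.1   0.    0.06] [-0.26158228  0.51573011 -2.04548522]
```

View pics/w2.png

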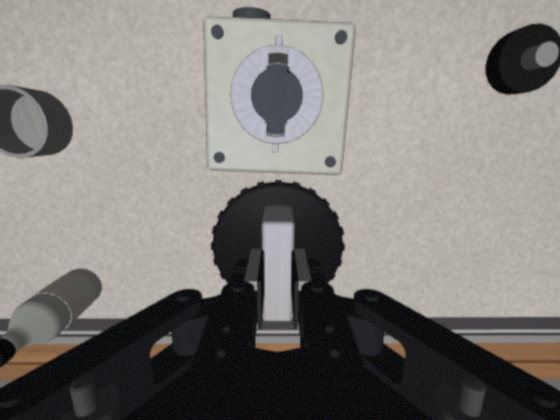

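The wrist view shows the neck's dark hole at about (276,95), slots at (278,59) and (275,130), and ribs at (279,41) and (275,148). The cap hangs level, with its disc centred near (278,243) and its bar end at (278,221). Next I'll measure the neck centre, the slot line and where the cap sits in the grip.

```bash
python3 - <<'E'
from h import *
z=np.load("w2.npz"); C=cam("wrist",z); im=z["im"]; P=cloud(C,z["d"]); T=R.from_euler("xyz",z["tcp_rot"],degrees=True).as_matrix()
g=im.astype(int).max(2); V,U=np.indices(g.shape)
near=np.hypot(U-276,V-95)<60
# neck rim points by depth (z ~ .115)
rim=near&(abs(P[...,2]-.115)<.008)
pr=P[rim]; print("rim z",np.median(pr[:,2]),rim.sum())
c=max(cv2.findContours(rim.astype(np.uint8),0,1)[0],key=cv2.contourArea); W=plane(C,c[:,0],.115)[:,:2]
q=cv2.minEnclosingCircle((W*1e4).astype(np.float32)); print("rim circle",np.array(q[0])/1e4,q[1]/1e4)
# hole + slots: dark region
h=(near&(g<110)).astype(np.uint8); n,l,s,ce=cv2.connectedComponentsWithStats(h); k=l[95,276]; print(s[k])
cc=max(cv2.findContours((l==k).astype(np.uint8),0,1)[0],key=cv2.contourArea)[:,0]; W=plane(C,cc,.115)[:,:2]
ctr=np.array(q[0])/1e4; r=np.hypot(*(W-ctr).T); a=np.degrees(np.arctan2(*(W-ctr).T[::-1]))
for lo,hi in ((-180,180),): print("rmax",r.max())
hole=W[r<.026]; A=np.c_[2*hole,np.ones(len(hole))]; s_=np.linalg.lstsq(A,(hole**2).sum(1),rcond=None)[0]; print("hole",s_[:2],np.sqrt(s_[2]+s_[:2]@s_[:2]))
f=W[(r>.028)&(W[:,0]>ctr[0])].mean(0); b=W[(r>.028)&(W[:,0]<ctr[0])].mean(0); print("slots",f,b,"mid",(f+b)/2,"yaw",np.degrees(np.arctan2(*(f-b)[::-1])))
# ribs: bright blobs
for lbl,(u0,u1,v0,v1) in {"ribfar":(272,286,33,44),"ribnear":(269,281,144,155)}.items():
    w=g[v0:v1,u0:u1].astype(float); w=np.clip(w-np.median(w),0,None); uu,vv=np.meshgrid(range(u0,u1),range(v0,v1)); p=(np.array([(w*uu).sum(),(w*vv).sum()])/w.sum()); print(lbl,p,plane(C,p,.10),g[v0:v1,(u0+u1)//2])
# cap in tool frame
t=(P-z["ee_pos"])@T
dm=(g<60)&(abs(U-278)<70)&(V>175)&(V<250)&(t[...,2]>.0)&(t[...,2]<.04)
print("disc top tool z",np.median(t[dm][:,2]))
c=max(cv2.findContours(dm.astype(np.uint8),0,1)[0],key=cv2.contourArea)[:,0]; c=c[c[:,1]<235]
Wd=(plane(C,c,z["ee_pos"][2]-np.median(t[dm][:,2]))-z["ee_pos"])@T; A=np.c_[2*Wd[:,:2],np.ones(len(Wd))]; s_=np.linalg.lstsq(A,(Wd[:,:2]**2).sum(1),rcond=None)[0]; print("disc ctr tool",s_[:2],np.sqrt(s_[2]+s_[:2]@s_[:2]))
bm=(g>130)&(abs(U-278)<22)&(V>215)&(V<300)
print("bar top tool z",np.median(t[bm][:,2])); 
for v in (226,240,255,270,285,300): x=np.where(bm[v])[0] if v<300 else []; print(v,(x.min(),x.max()) if len(x) else None, end=" ")
E
```

```text
rim z 0.113431299284285 4548
rim circle [0.5487874  0.13680543] 0.04778226623535156
[ 252   53   50   81 2659]
rmax 0.03505877293241387
hole [0.54789365 0.13560106] 0.022297891865660963
slots [0.57861535 0.13351293] [0.51634125 0.13656778] mid [0.5474783  0.13504036] yaw -2.80839520801145
ribfar [278.98895028  37.90607735] [[0.49854437 0.13807937 0.1       ]] [188 178 175 188 191 189 190 187 190 190 188]
ribnear [274.54180602 149.63879599] [[0.5952132  0.13347507 0.1       ]] [167 188 195 194 193 193 192 180 173 184 191]
disc top tool z 0.026358856694410446
disc ctr tool [0.01317522 0.00053092] 0.026926024946964097
bar top tool z -0.00773144865777524
226 (np.int64(263), np.int64(292)) 240 (np.int64(263), np.int64(292)) 255 (np.int64(265), np.int64(290)) 270 (np.int64(265), np.int64(290)) 285 (np.int64(265), np.int64(299)) 300 None
```

The hole centre is (0.5477, 0.1355), and the slot and rib lines agree on a yaw of −2.8°. The disc sits about 25 mm below the TCP, so the seated TCP height is about 0.148. I'll move over the neck and stop with the lugs just above the rim.

play_rows:
  increments:
    - [[15,0,0],[0,0,1],1]
    - [[50,0,0],[0,0,2.5],1]
    - [[85,-0.4,0],[0,0,2.5],1]
    - [[99.2,-0.4,0],[0,0,2.5],1]
    - [[99.2,-0.4,20],[0,0,2.5],1]
    - [[99.2,-0.4,45],[0,0,2.5],1]
    - [[99.2,-0.4,62],[0,0,2.5],1]
    - [[99.2,-0.4,74],[0,0,2.5],1]
    - [[99.2,-0.4,80],[0,0,2.5],1]
    - [[99.2,-0.4,84],[0,0,2.5],1]
    - [[99.2,-0.4,84],[0,0,2.5],1]
    - [[99.2,-0.4,84],[0,0,2.5],1]

```text
time: 5.95
ee_pos: [0.5471, 0.1354, 0.1664]
tcp_rot: [180.0, 0.1, 177.4]
wrist_force: [-0.3, -0.5, -1.0]
opening: 0.0136
grasp_force: 68.6
```

```bash
python3 - <<'E'
from h import *
o=telemetry.get_obs(); print(o["ee_pos"],o["tcp_rot"],o["wrist_force"],o["torque"])
im,d=camera("scene"); cv2.imwrite("pics/s3.png",cv2.resize(im[110:240,250:410,::-1],None,fx=4,fy=4,interpolation=cv2.INTER_CUBIC))
E
```

```text
[0.54713075 0.13536606 0.16640435] [1.79985823e+02 5.45660626e-02 1.77422709e+02] [-0.26268242 -0.51405851 -1.02826728] [-0.03231689 -0.02089727 -0.02263119]
```

View pics/s3.png

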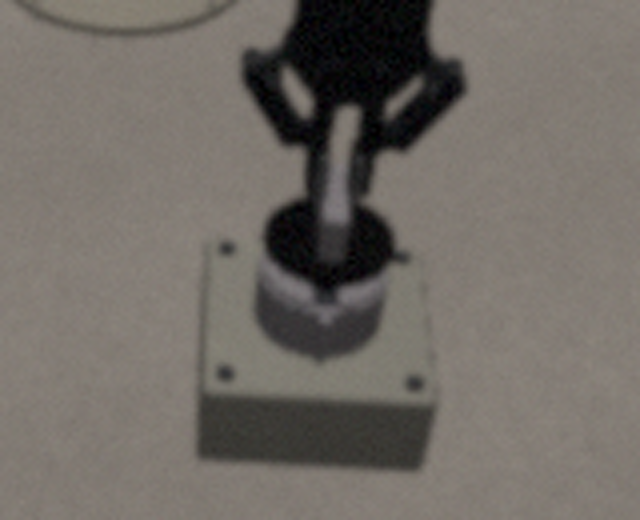

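The scene crop shows the plug in the neck mouth, with the front lug at (330,293) directly over the slot and rib at (322,300). Force is about zero, so I'll lower gently.

play_rows:
  increments:
    - [[0,0,3],[0,0,0],1]
    - [[0,0,6],[0,0,0],1]
    - [[0,0,9],[0,0,0],1]
    - [[0,0,12],[0,0,0],1]
    - [[0,0,14],[0,0,0],1]
    - [[0,0,16],[0,0,0],1]
    - [[0,0,16],[0,0,0],1]

```text
time: 6.7
ee_pos: [0.5467, 0.1353, 0.1493]
tcp_rot: [-180.0, -0.0, 177.4]
wrist_force: [0.1, 0.1, -1.5]
opening: 0.0136
grasp_force: 68.7
```

play_rows:
  increments:
    - [[0,0,0.5],[0,0,0],1]
    - [[0,0,1],[0,0,0],1]
    - [[0,0,1.5],[0,0,0],1]
    - [[0,0,2],[0,0,0],1]
    - [[0,0,2],[0,0,0],1]
    - [[0,0,2],[0,0,0],1]

```text
time: 7.3
ee_pos: [0.5468, 0.1354, 0.1479]
tcp_rot: [180.0, 0.0, 177.4]
wrist_force: [-1.6, -0.5, 0.9]
opening: 0.0134
grasp_force: 69.0
```

play_rows:
  increments:
    - [[0,0,0.4],[0,0,0],1]
    - [[0,0,0.7],[0,0,0],1]
    - [[0,0,0.7],[0,0,0],1]
    - [[0,0,0.7],[0,0,0],1]

```text
time: 7.7
ee_pos: [0.5469, 0.1354, 0.1479]
tcp_rot: [180.0, 0.1, 177.4]
wrist_force: [-3.9, -1.5, 6.5]
opening: 0.0128
grasp_force: 69.7
```

It is seated: contact at TCP z 0.1479 against an expected 0.148, with a light push. Now I'll twist clockwise 45°.

play_rows:
  increments:
    - [[0,0,0],[0,0,3],1]
    - [[0,0,0],[0,0,7],1]
    - [[0,0.1,0],[0,0,11],1]
    - [[0,0.2,0],[0,0,15],1]
    - [[-0.1,0.3,0],[0,0,19],1]
    - [[-0.1,0.3,0],[0,0,23],1]
    - [[-0.1,0.4,0],[0,0,27],1]
    - [[-0.2,0.4,0],[0,0,31],1]
    - [[-0.2,0.5,0],[0,0,35],1]
    - [[-0.3,0.5,0],[0,0,39],1]
    - [[-0.3,0.6,0],[0,0,43],1]
    - [[-0.3,0.6,0],[0,0,45],1]
    - [[-0.3,0.6,0],[0,0,45],1]
    - [[-0.3,0.6,0],[0,0,45],1]

```text
time: 9.1
ee_pos: [0.5475, 0.1357, 0.1479]
tcp_rot: [179.9, 0.1, 132.4]
wrist_force: [-1.7, -1.5, 5.4]
opening: 0.0137
grasp_force: 69.6
```

```bash
python3 - <<'E'
from h import *
o=telemetry.get_obs(); print(o["time"],o["ee_pos"],o["tcp_rot"],o["wrist_force"],o["torque"],o["opening"])
im,d=camera("scene"); a=cv2.resize(im[110:210,270:390,::-1],None,fx=4,fy=4,interpolation=cv2.INTER_CUBIC)
o=telemetry.get_obs(); im,d=camera("wrist"); np.savez("w4.npz",im=im,d=d,ee_pos=o["ee_pos"],tcp_rot=o["tcp_rot"])
b=cv2.resize(im[150:340,180:380,::-1],(421,400)); a=a[:, :370]; cv2.imwrite("pics/c4.png",np.hstack([a,b]))
E
```

```text
9.1 [0.54753336 0.13574197 0.14792617] [1.79939782e+02 7.01626933e-02 1.32429328e+02] [-1.67945361 -1.51782572  5.41139113] [-0.37018849  0.21196511  0.03215733] 0.013692784901089524
```

View pics/c4.png

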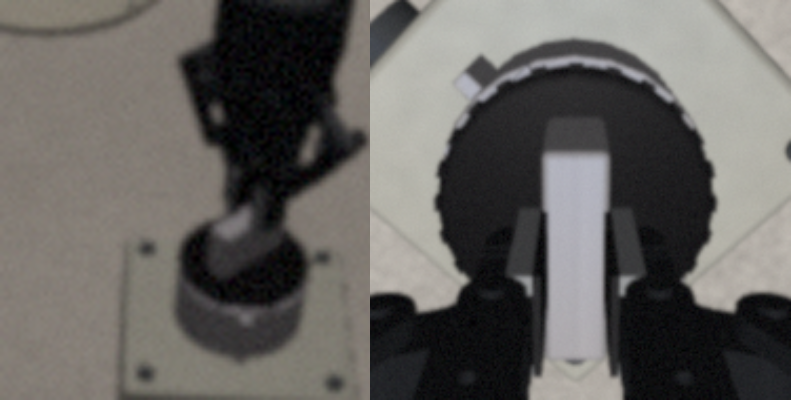

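The scene crop shows the disc flat on the neck rim. The wrist crop shows the bar straight between the pads at (575,250), with the rib about 45° off at (475,75), so the grip has not slipped. I'll hold briefly and check it stays there.

play_rows:
  increments:
    - [[0,0,0],[0,0,0],1]
    - [[0,0,0],[0,0,0],1]
    - [[0,0,0],[0,0,0],1]
    - [[0,0,0],[0,0,0],1]
    - [[0,0,0],[0,0,0],1]

```text
time: 9.7
ee_pos: [0.5475, 0.1357, 0.1479]
tcp_rot: [179.9, 0.1, 132.4]
wrist_force: [-1.5, -1.6, 5.5]
opening: 0.0133
grasp_force: 69.6
```

```bash
python3 - <<'E'
from h import *
o=telemetry.get_obs(); print(o["time"],o["ee_pos"],o["tcp_rot"],o["wrist_force"],o["torque"],o["opening"],o["grasp_force"])
z=np.load("w4.npz"); C=cam("wrist",z); P=cloud(C,z["d"]); g=z["im"].max(2)
V,U=np.indices(g.shape); m=(g<60)&(P[...,2]>.117)&(P[...,2]<.132)&(V<245)&(abs(U-277)<66)
p=P[m]; A=np.c_[p[:,:2]-p[:,:2].mean(0),np.ones(len(p))]; print(len(p),"disc z fit (slopes, mean)",np.linalg.lstsq(A,p[:,2],rcond=None)[0])
E
```

```text
9.7 [0.54752873 0.13571562 0.14790306] [1.79943599e+02 7.30853059e-02 1.32434830e+02] [-1.46051206 -1.64686712  5.51484723] [-0.35017764  0.29306994  0.09141927] 0.013345683780929405 69.59069609642029
5199 disc z fit (slopes, mean) [ 0.01456848 -0.01535144  0.12151151]
```

The disc is level (slope about 1°) and at rim height, the pose is steady, and the grip is holding at 70 N. I'll hand it in.

```bash
python3 -c "
from workcell import workorder; print(workorder.job_done())"
```

```text
the job is handed in; nothing more can be done
None
```

The cap is seated flat in the filler neck, turned clockwise 45° (an eighth of a turn, short of the click) and still gripped there; the job was handed in at 9.7 s with no verdict returned, and the shutter angle itself was not read.

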